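# Fetch a brass die from the die cabinet with sprung tongs

### The job

Take the tongs from their rest, open the small cabinet's drop-down front door, and with the tongs take the brass die out and set it gently upright in the middle of the round cork mat; your fingers must never touch either die. Then lay the tongs down flat on the table or back in their rest, clear of the die and the mat, and push the cabinet door fully shut again. Leave the dark die and everything else on the table where it is.

Things in the scene. Friction and masses are not known exactly. Their poses are not given: they have to be found in the camera images.
- tongs: Sprung tongs lying flat in the wooden rest, 217 mm long, 24 mm high, steel arms with black grip plates. Origin: underside, midway between the plates; x along the tongs to the tips, z up. Plates: x = -20 to 20 mm, 24 mm high, 48 mm over their outer faces when free; each pushes outwards with about 6 N then, 12 N when shut on a stem. About 75 g, balanced some 30 mm behind the origin
- tongs_tail (a point): Centre of the tongs' rigid black tail block: 34 mm long, 24 mm wide, 24 mm high, 85 mm behind the tongs' origin, 12 mm above their underside. Gripping it does not move the arms, whose upright sprung hinges are in it
- tongs_tip (a point): Point midway between the rubber tips, 114 mm ahead of the tongs' origin, 12 mm above their underside. Tips: 18 mm long, 14 mm high; free, they stand 48 mm apart inside and 59 mm over all. Squeezing the plates from 48 to about 34 mm closes them on a 16 mm stem; at 41 to 43 mm over the plates the tongs are held firmly and the tips still stand 31 to 36 mm apart
- rest: Fixed wooden rest: base 225x62 mm, 4 mm thick, with two walls 26 mm high (flaring to 90 mm over all at the tips) about 4 mm outside the tongs' arms from x = -50 to 125 mm, so that fingers have no room beside the arms; only the tail is free on both sides. Origin: on the table under the tongs' origin as they start (on the 4 mm base); same axes as the tongs
- cabinet: Fixed white die cabinet with a clear roof, 166 mm wide (y), 86 mm deep, 131 mm high. Origin: on the table under the middle of its front plane; x into the cabinet, y to its left. Inside: floor 50 mm above the table, 156 mm wide, 81 mm deep, 75 mm high; two dies stand in it side by side behind the front door
- cabinet_door (a joint): Angle of the cabinet's front door, hinged along its lower edge: 0 = shut upright, 1.57 = folded down level towards the robot, its inner face then flush with the cabinet floor. A stiff hinge: it stays where it is left (about 0.1 N m)
- door_hinge (a point): Middle of the door's hinge line, on the cabinet's front plane 50 mm above the table
- door_knob (a point): Centre of the door's black knob: a round bar 14 mm thick and 26 mm long along the hinge direction, on a short neck above the door's upper edge (96 mm from the hinge line; with the door shut 94 mm above it and 20 mm in front of it). Pinched by its two ends (26 mm) it can swivel between the fingers as the door turns
- die_brass: The gold-coloured brass die: round foot 26 mm across and 11 mm high, on it a round stem 16 mm across, 40 mm high in all, about 60 g. Origin: centre of its underside, z up
- die_dark: The dark steel die, same shape and size as the brass one
- cork_mat: Fixed round cork mat, 72 mm across, 6 mm thick. Origin: centre of its underside
- lens_cap: Bystander: black rubber cap, 31 mm across, 14 mm high. Origin: centre of its underside
- rub_block: Bystander: blue and white rubbing block, 21x50x12 mm. Origin: centre of its underside
- foil_roll_rose: Bystander: rose foil roll standing on its end, 44 mm across, 31 mm high. Origin: centre of its underside
- wood_stamp: Bystander: wooden hand stamp standing upright, 30 mm wide, 73 mm high. Origin: centre of its underside
- spool_gold: Bystander: gold ribbon spool lying flat, 54x64x18 mm. Origin: centre of its underside (the round spool body is centred 5 mm to its own +y side)
- binder_clip: Bystander: black binder clip standing on its spine, 24x25 mm, 34 mm high (the wire ears). Origin: centre of its underside
- pen_rest: Fixed grey rest for a pen on the table (empty), 30x82 mm (long along its own y), 33 mm high. Origin: centre of its underside
- foil_tray: Fixed open tray for foil scraps left of the pen pot, 100 mm (x) by 96 mm (y), 50 mm high. Origin: centre of its underside
- pen_pot: Fixed clear pen pot (empty) left of the cabinet, 78x78 mm, 98 mm high. Origin: centre of its underside
Things that resemble listed ones, but are neither listed nor needed, are in the scene too. Of the things that look like the cork_mat, the middle-sized one is meant.

How it is judged:
By the outcome, as a careful person would: the job done as asked, in the order asked, and still so for the second after the job is handed in, with the robot touching nothing.
It also fails if it takes over 72 s, if anything falls off the work surface, if the arm or the gripper's body presses on something with over 40 N, if the wrist force passes 120 N, or if a joint passes its speed limit or range.

### The arm

A 6-joint arm with a two-finger parallel gripper is mounted at the origin on a cart in front of the work surface, level with it; the furniture and walls round the work are solid. World frame = base frame: x ahead of the robot, y to its left, z up, the work surface at z = 0. Lengths are in m, angles in rad, forces in N, time in s.
With the tool pointing down it reaches from about 0.3 to 0.875 m from the base axis. Payload 6.4 kg.
Tool frame: the origin (TCP) lies midway between the tips of the shut fingers; the grasp point (between the pads) lies 19 mm behind it (grip_depth is the distance from the TCP to the grasp point, in m); x points along the fingers, y is the direction in which the jaws open and shut, and the axes are right-handed (so a half turn about x gives the same grasp; the last joint's range is limited). The gripper opens to 85 mm and grips with 20 to 120 N. Pads are 22 mm wide; open, the fingers measure 114 mm over their backs; the gripper's body (76 mm by 85 mm) begins 54 mm behind the grasp point. The pads swing forward as they close: fully open they stand 13 mm farther back than shut.
Start: joints at [-1.431, 0.181, 1.607, -0, 1.354, -0.206], TCP at [0.195, -0.541, 0.231] pointing down, gripper open.
Joint ranges: [-2.99, 2.99], [-0.89, 2.07], [0.3, 2.58], [-1.14, 4.28], [0, 2.63], [-3.12, 3.12]. Speed limits (rad/s): [2.57, 2.57, 3.01, 3.14, 3.14, 3.14].

### API

Orientations are given as a 3x3 rotation matrix whose columns are the frame's x, y, z axes.
In Python, from bench import * gives the robot as it stands. Calls block until the motion is done:
- goto(position, orientation): joint-space move of the TCP to a pose.
- move_linear(position, attitude=None, feed=0.15, f_stop=None): straight line of the TCP; attitude=None keeps the orientation; feed is the mean speed in m/s. With f_stop (N) it stops when the force on the tool has changed by that much, and returns True; else False.
- goto_joints(angles): joint-space move.
- set_gripper(opening): opening from 0.0 (shut) to 1.0 (fully open); the grip force is fixed at half the most; returns when the fingers have stopped.
- sleep(seconds).
- ik(position, orientation): joint angles nearest the present ones, or None.
- grab_frame(name): name is "scene" or "top"; returns (picture, depth): 480x640x3 uint8, blue, green, red; 480x640 float32, m along the optical axis (not along the pixel's ray), 0 where there is no reading.
- calibration(name): a dict with "fx", "fy", "cx", "cy" (pixels), "world_from_camera" (4x4, takes a point from camera to world coordinates). Camera axes: x right, y up, looking along -z (the intrinsics and any distortion apply to the point x, -y, -z); pixel columns grow to the right and rows downward; lengths in m; the calibration is good to about 2 mm. A picture is of the moment at which its call begins. calibration takes no time and is no camera call.
A pose or a line that the arm cannot do raises PlanningError and nothing moves.
- close_job(): hands the job in, once; it reports no verdict.
Readings, each from a call of its own:
- read_time(): time.
- read_joint_pos(): joint angles.
- read_dq(): joint speeds.
- read_joint_torque(): joint torques, N m.
- read_tool_pos(): TCP position.
- read_tool_rot(): TCP orientation.
- read_ft_force(): force on the tool from outside, world axes, zero at the start.
- read_torque(): the same for the moment, N m.
- read_gripper_width(): opening from 0.0 (shut) to 1.0 (fully open).
Only numpy, scipy, OpenCV 4.12 (cv2) and the standard library are available. Lean on these libraries where they do the work, as an engineer would, in place of code of your own. Each camera call takes 0.05 s, during which the arm holds its last target. There are 200 camera calls.

## Working session

There is one attempt and no reset: what is moved stays moved. The work goes in short steps, each a Python script; the robot and the scene stay as the last script left them, time stands still between calls to the robot, and variables do not carry over. Pictures are saved under pics/ and viewed, about 8 in all and at most 12, crops included, and the job is handed in when it is done.

```bash
ls; mkdir -p pics
python3 - <<'E'
from bench import *
import cv2,numpy as np
for n in("scene","top"):
    p,d=grab_frame(n);cv2.imwrite(f"pics/{n}0.png",p);np.save(f"pics/{n}0.npy",d)
    print(n,calibration(n))
print(read_time())
E
```

```text
pics
scene {'fx': 454.07182735042517, 'fy': 454.07182735042517, 'cx': 321.45952316153216, 'cy': 242.96157494528578, 'world_from_camera': array([[-0.6316653 ,  0.48548394, -0.60440408, -0.21218803],
       [-0.77523199, -0.39176284,  0.49551714,  0.63710377],
       [ 0.00378256,  0.78155437,  0.62382567,  0.8655139 ],
       [ 0.        ,  0.        ,  0.        ,  1.        ]])}
top {'fx': 449.27344752097224, 'fy': 449.27344752097224, 'cx': 321.8013440992051, 'cy': 238.54677558041172, 'world_from_camera': array([[ 0.00998783,  0.99829962, -0.05742925,  0.44275017],
       [-0.99994523,  0.00979159, -0.00369744,  0.03609749],
       [-0.00312882,  0.05746304,  0.99834273,  1.34039662],
       [ 0.        ,  0.        ,  0.        ,  1.        ]])}
0.1
```

View pics/scene0.png

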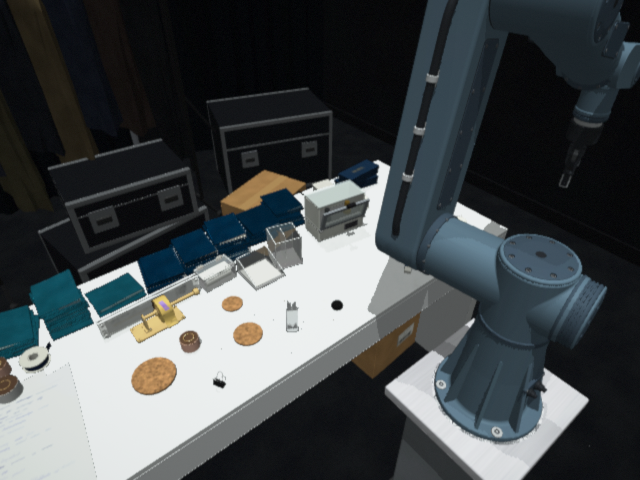

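View pics/top0.png

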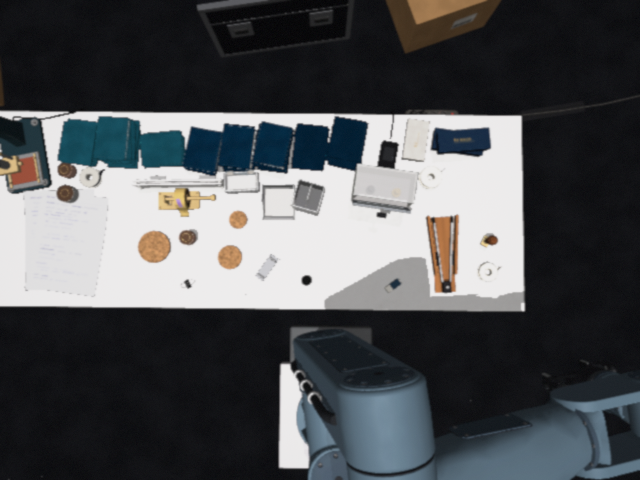

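The three cork discs in the top view are at (154,247) large, (230,257) middle and (238,219) small, so the mat I want is (230,257). The tongs lie in the rest with their tail at about (446,287), and the cabinet is at (383,188) with two dies under its roof. The gold handle at (180,200) is a decoy. I'll check these in one close crop while measuring.

```bash
cat > h.py <<'E'
from bench import *
import cv2,numpy as np
def ray(n,u,v,z):
    c=calibration(n);T=c["world_from_camera"]
    d=T[:3,:3]@np.array([(u-c["cx"])/c["fx"],-(v-c["cy"])/c["fy"],-1.]);o=T[:3,3]
    return o+d*(z-o[2])/d[2]
def cloud(n,D):
    c=calibration(n);T=c["world_from_camera"];v,u=np.mgrid[:480,:640]
    P=np.stack([(u-c["cx"])/c["fx"]*D,-(v-c["cy"])/c["fy"]*D,-D],-1)
    return P@T[:3,:3].T+T[:3,3]
E
python3 - <<'E'
from h import *
p=cv2.imread("pics/top0.png");s=cv2.imread("pics/scene0.png")
def cr(im,x,y,w,h,W,H): return cv2.resize(im[y:y+h,x:x+w],(W,H),interpolation=cv2.INTER_CUBIC)
out=np.zeros((600,800,3),np.uint8)
out[:300,:400]=cr(p,340,155,80,60,400,300)
out[:300,400:]=cr(p,400,205,120,90,400,300)
out[300:,:400]=cr(s,295,170,80,60,400,300)
out[300:,400:]=cr(p,215,205,120,90,400,300)
cv2.imwrite("pics/crop1.png",out)
P=cloud("top",np.load("pics/top0.npy"))
print("table z",np.median(P[290:300,120:160,2]))
hsv=cv2.cvtColor(p,cv2.COLOR_BGR2HSV)
m=cv2.inRange(hsv,(5,90,80),(25,255,255))
n,l,st,ce=cv2.connectedComponentsWithStats(m)
for i in range(1,n):
    if st[i,4]>60: print("cork/wood",st[i],ce[i],ray("top",*ce[i],.006).round(4),P[int(ce[i][1]),int(ce[i][0])].round(3),"diam mm",2*np.sqrt(st[i,4]/np.pi)/335*1000)
# heights rows over the tongs and cabinet
for v in(225,245,265,285,288): print(v,[(u,int(1000*P[v,u,2])) for u in range(424,464,2)])
for v in range(160,222,4): print(v,P[v,383].round(3),P[v,365].round(3))
E
```

```text
table z -0.0008566642205578567
cork/wood [ 406    0   82   25 1102] [437.02177858   8.1923775 ] [ 1.2297 -0.3048  0.006 ] [ 1.528 -0.433 -0.498] diam mm 111.81525267647535
cork/wood [  0 156  39  30 748] [ 21.06149733 169.96791444] [0.7172 0.9476 0.006 ] [0.716 0.935 0.024] diam mm 92.12151067233629
cork/wood [ 59 164  13  12 115] [ 64.56521739 169.33043478] [0.7204 0.8166 0.006 ] [0.717 0.807 0.026] diam mm 36.12095070626808
cork/wood [ 58 186  14  14 154] [ 64.62337662 192.65584416] [0.6498 0.8134 0.006 ] [0.647 0.8   0.033] diam mm 41.79945436594118
cork/wood [160 189  55  27 684] [181.09210526 200.20906433] [0.6303 0.4633 0.006 ] [0.621 0.442 0.074] diam mm 88.09237180953913
cork/wood [230 212  17  16 214] [237.68224299 219.32242991] [0.5745 0.2926 0.006 ] [0.576 0.296 0.001] diam mm 49.27392282403013
cork/wood [450 215   8  76 255] [454.58039216 254.25490196] [ 0.4767 -0.3533  0.006 ] [ 0.477 -0.346  0.023] diam mm 53.7873740947337
cork/wood [427 217  15  75 362] [434.18508287 256.39502762] [ 0.4698 -0.2928  0.006 ] [ 0.47  -0.287  0.026] diam mm 64.08620247167926
cork/wood [434
[... 1816 characters left out ...]

168 [ 0.706 -0.124  0.131] [ 0.707 -0.075  0.127]
172 [ 0.695 -0.124  0.133] [ 0.694 -0.075  0.132]
176 [ 0.685 -0.124  0.129] [ 0.684 -0.075  0.129]
180 [ 0.673 -0.124  0.133] [ 0.672 -0.075  0.133]
184 [ 0.663 -0.124  0.128] [ 0.661 -0.075  0.133]
188 [ 0.651 -0.124  0.13 ] [ 0.651 -0.075  0.129]
192 [ 0.641 -0.125  0.126] [ 0.64  -0.075  0.129]
196 [ 0.63  -0.124  0.13 ] [ 0.629 -0.075  0.13 ]
200 [ 0.63  -0.135  0.049] [ 0.629 -0.082  0.055]
204 [ 0.617 -0.134  0.06 ] [ 0.608 -0.076  0.123]
208 [ 0.598 -0.126  0.118] [ 0.613 -0.088  0.001]
212 [ 0.601 -0.142  0.   ] [ 0.601 -0.088 -0.002]
216 [ 0.574 -0.123  0.141] [ 0.589 -0.088 -0.002]
220 [ 0.577 -0.142  0.001] [ 0.577 -0.088 -0.003]
```

View pics/crop1.png

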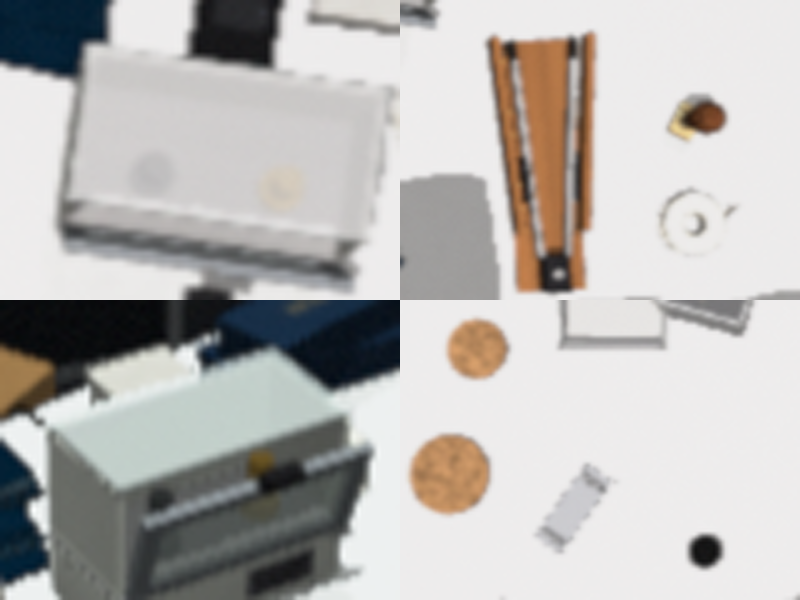

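The crop shows the brass die on the right under the roof at about (396,193), the dark die on the left at (371,190), and the door already slightly ajar with its black knob near (381,214). The mid-sized mat measures about 68–72 mm.

Run:
```python
from h import *
p=cv2.imread("pics/top0.png");D=np.load("pics/top0.npy");P=cloud("top",D)
# cabinet roof
m=((abs(P[...,2]-.130)<.008)).astype(np.uint8);m[:,:340]=0;m[:,425:]=0;m[:150]=0;m[200:]=0
m=cv2.morphologyEx(m,cv2.MORPH_OPEN,np.ones((3,3)))
n,l,st,ce=cv2.connectedComponentsWithStats(m);i=1+np.argmax(st[1:,4])
pts=P[l==i][:,:2].astype(np.float32);print("roof",cv2.minAreaRect(pts),st[i])
g=cv2.cvtColor(p,cv2.COLOR_BGR2GRAY)
def dark(x0,y0,x1,y1,t,z,name):
    mm=(g[y0:y1,x0:x1]<t).astype(np.uint8);v,u=np.nonzero(mm);c=(u.mean()+x0,v.mean()+y0)
    Z=P[y0:y1,x0:x1,2][mm>0];print(name,len(u),np.round(c,1),ray("top",*c,z).round(4),"z med",np.median(Z).round(3),"box",u.min()+x0,u.max()+x0,v.min()+y0,v.max()+y0);return c
dark(370,211,390,221,70,.144,"knob")
dark(298,272,316,290,80,.014,"cap")
dark(440,279,455,293,70,.028,"tail")
a=dark(428,213,438,224,70,.023,"tipL");b=dark(447,213,458,222,70,.023,"tipR")
a=dark(428,250,444,270,60,.028,"plL");b=dark(446,247,458,270,60,.028,"plR")
for nm,uv in(("brass",(396.2,192.6)),("dark",(370.6,189.6))): print(nm,ray("top",*uv,.090).round(4))
# scene knob
s=cv2.imread("pics/scene0.png");gs=cv2.cvtColor(s,cv2.COLOR_BGR2GRAY)
S=cloud("scene",np.load("pics/scene0.npy"))
print("scene knob px~(351,226)",S[266-40,351].round(3),ray("scene",351,226,.144).round(4))
hs=cv2.cvtColor(s,cv2.COLOR_BGR2HSV)[205:240,335:365];mm=cv2.inRange(hs,(15,120,50),(35,255,255));v,u=np.nonzero(mm);print("brass scene",len(u),u.mean()+335,v.mean()+205)
print("mat scene check",)
hs=cv2.cvtColor(s,cv2.COLOR_BGR2HSV)[318:350,228:270];mm=cv2.inRange(hs,(5,90,60),(25,255,255));v,u=np.nonzero(mm);print(ray("scene",u.mean()+228,v.mean()+318,.006).round(4))
```

```text
roof ((0.6652584671974182, -0.1298406720161438), (0.16595859825611115, 0.08628714829683304), 82.32315063476562) [ 353  164   65   36 1857]
knob 26 [381.2 214.4] [ 0.5778 -0.1178  0.144 ] z med 0.141 box 378 385 213 216
cap 59 [306.2 279.8] [0.3971 0.0856 0.014 ] z med 0.013 box 302 310 276 284
tail 78 [445.9 286. ] [ 0.3836 -0.321   0.028 ] z med 0.026 box 442 450 280 291
tipL 13 [432.8 219.8] [ 0.5771 -0.2849  0.023 ] z med 0.022 box 431 434 218 222
tipR 8 [451.1 219.2] [ 0.5791 -0.3389  0.023 ] z med 0.023 box 450 452 217 221
plL 15 [436.6 258.2] [ 0.4641 -0.2944  0.028 ] z med 0.023 box 436 437 253 264
plR 10 [453.  258.5] [ 0.4637 -0.3422  0.028 ] z med 0.027 box 453 453 254 263
brass [ 0.6457 -0.1665  0.09  ]
dark [ 0.6535 -0.0947  0.09  ]
scene knob px~(351,226) [ 0.616 -0.162  0.019] [ 0.4936 -0.0434  0.144 ]
brass scene 0 nan nan
mat scene check
[0.4601 0.3165 0.006 ]<stdin>:22: RuntimeWarning: Mean of empty slice.
  ret = ret.dtype.type(ret / rcount)
```

The roof measures 166×86 mm, matching the spec. That gives the cabinet front centre at (0.623, -0.124) with yaw -7.7°. The knob is consistent with the door about 0.28 rad open. Tongs tail is near (0.382, -0.321) with yaw 2.7°. Next I take the tongs by the tail.

```bash
cat >> h.py <<'E'
def rot(yaw,pitch=0.,s=1):
    h=np.array([np.cos(yaw),np.sin(yaw),0]);a=np.cos(pitch)*np.array([0,0,-1.])+np.sin(pitch)*h
    y=s*np.array([-np.sin(yaw),np.cos(yaw),0]);return np.column_stack([a,y,np.cross(a,y)])
def st(tag=""): print(tag,"t",round(read_time(),2),"tcp",np.round(read_tool_pos(),4),"F",np.round(read_ft_force(),1),"w",round(read_gripper_width(),3))
CY=np.radians(-7.68);CX=np.array([np.cos(CY),np.sin(CY),0]);CYv=np.array([-np.sin(CY),np.cos(CY),0])
C0=np.array([.6227,-.1241,0])
def cab(x,y,z): return C0+CX*x+CYv*y+np.array([0,0,z])
E
python3 - <<'E'
from h import *
def show(n,p,R): 
    q=ik(p,R); print(n,None if q is None else np.round(q,2))
for s in(1,-1):
    show("tail",[.382,-.321,.01],rot(.047,0,s)); show("drop",[.365,0,.06],rot(0,0,s));show("plate",[.45,0,.0],rot(0,0,s))
    show("ins",cab(-.0855,-.039,.06),rot(CY,0,s));show("mat",[.348,.3148,.02],rot(0,0,s));show("mat40",[.4625-.114*np.cos(.7),.3148-.114*np.sin(.7),.02],rot(.7,0,s))
    for p in(0,.35,.7): 
        show(f"knob0 {p}",cab(-.0453,0,.135)+.012*rot(CY,p)[:,0],rot(CY,p,s)); show(f"knob1 {p}",cab(-.094,0,.03)+.012*rot(CY,p)[:,0],rot(CY,p,s))
E
```

```text
tail [-0.94  0.34  1.93 -0.    0.87 -2.55]
drop [-0.33 -0.05  2.25 -0.    0.94 -1.9 ]
plate [-0.26  0.28  2.05 -0.    0.81 -1.84]
ins [-0.49  0.35  1.78 -0.    1.01 -1.93]
mat [ 0.48  0.27  2.   -0.    0.87 -1.09]
mat40 [ 0.3   0.22  2.06 -0.    0.86 -1.97]
knob0 0 [-0.4   0.33  1.66 -0.    1.15 -1.84]
knob1 0 [-0.43  0.4   1.82 -0.    0.92 -1.86]
knob0 0.35 [-0.46  0.14  1.94  0.16  0.74 -2.  ]
knob1 0.35 [-0.5   0.25  2.09  0.26  0.49 -2.15]
knob0 0.7 [-0.54  0.04  2.18  0.8   0.36 -2.66]
knob1 0.7 [-0.6   0.24  2.3   1.73  0.3   2.6 ]
tail [-0.94  0.34  1.93 -0.    0.87  0.59]
drop [-0.33 -0.05  2.25 -0.    0.94  1.24]
plate [-0.26  0.28  2.05 -0.    0.81  1.31]
ins [-0.49  0.35  1.78 -0.    1.01  1.21]
mat [ 0.48  0.27  2.   -0.    0.87  2.05]
mat40 [ 0.3   0.22  2.06 -0.    0.86  1.18]
knob0 0 [-0.4   0.33  1.66 -0.    1.15  1.3 ]
knob1 0 [-0.43  0.4   1.82 -0.    0.92  1.28]
knob0 0.35 [-0.46  0.14  1.94  0.16  0.74  1.14]
knob1 0.35 [-0.5   0.25  2.09  0.26  0.49  0.99]
knob0 0.7 [-0.54  0.04  2.18  0.8   0.36  0.48]
knob1 0.7 [-0.6   0.24  2.3   1.73  0.3  -0.54]
```

```bash
python3 - <<'E'
from h import *
R=rot(.047,0,-1)
set_gripper(.62)
goto([.382,-.321,.08],R); st("above")
move_linear([.382,-.321,.011],feed=.12,f_stop=10); st("down")
set_gripper(.1); st("grip")
move_linear([.382,-.321,.066],feed=.1); st("lift")
move_linear([.362,0.0,.066],rot(0,0,-1),feed=.25); st("over")
p=cv2.imwrite("pics/lift.png",grab_frame("top")[0])
E
python3 -c "
import cv2;p=cv2.imread('pics/lift.png');cv2.imwrite('pics/lift_c.png',cv2.resize(p[160:310,270:470],(800,600),interpolation=2))"
```

```text
above t 1.76 tcp [ 0.3822 -0.3223  0.0808] F [0.2 0.5 0.4] w 0.619
down t 2.48 tcp [ 0.3822 -0.3217  0.0114] F [-0.2  0.2 -0.3] w 0.619
grip t 2.86 tcp [ 0.3827 -0.3219  0.0122] F [-0.3  0.1  6.4] w 0.261
lift t 3.56 tcp [ 0.3818 -0.3207  0.0657] F [ 0.   0.5 -0.3] w 0.268
over t 4.99 tcp [ 0.3621 -0.0004  0.066 ] F [ 0.2 -0.7 -1.7] w 0.261
```

View pics/lift_c.png

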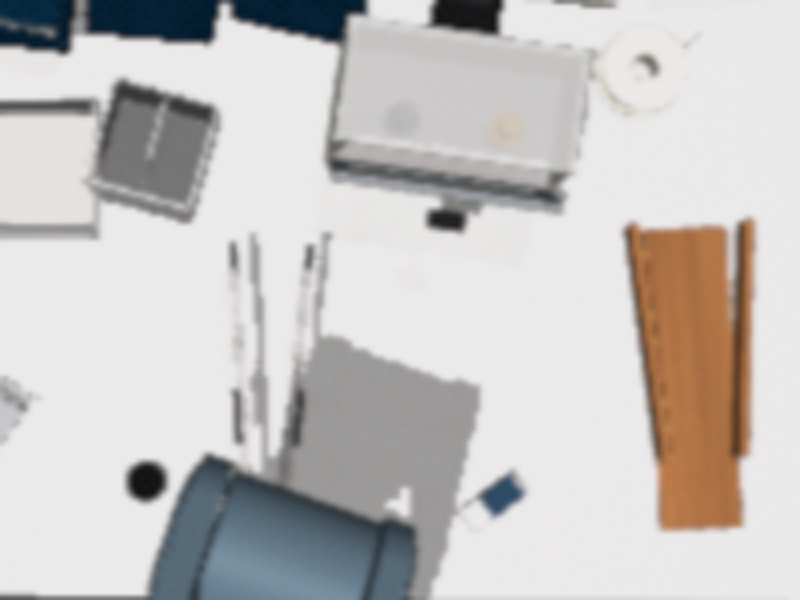

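The tongs are held level by the tail, with tips at crop (235,240) and (320,240). The rest is empty and the bystanders have not moved. Next I set the tongs on the table and open the door.

```bash
cat >> h.py <<'E'
PH=np.arctan2(94,20)
def knob(th): 
    f=PH-th; return cab(-.0961*np.cos(f),0,.05+.0961*np.sin(f))
E
python3 - <<'E'
from h import *
print("stop",move_linear([.362,0,.005],feed=.1,f_stop=6)); st("set")
set_gripper(.42)
move_linear([.362,0,.09],feed=.25)
R=rot(CY,.35,-1);a=R[:,0]
k=knob(.28);
goto(k-.07*a,R); set_gripper(.5)
print("stop",move_linear(k+.010*a,feed=.12,f_stop=12)); st("atknob")
set_gripper(.1); st("grip")
for th in np.linspace(.28,1.57,8)[1:]:
    if move_linear(knob(th)+.010*a,feed=.1,f_stop=35): print("force stop at",th); st(); break
st("open")
cv2.imwrite("pics/door.png",grab_frame("top")[0])
cv2.imwrite("pics/doors.png",grab_frame("scene")[0])
E
python3 -c "
import cv2,numpy as np
p=cv2.imread('pics/door.png');s=cv2.imread('pics/doors.png');o=np.zeros((600,800,3),np.uint8)
o[:300,:400]=cv2.resize(p[160:310,270:470],(400,300));o[:300,400:]=cv2.resize(s[150:270,270:430],(400,300));o[300:]=cv2.resize(p[160:220,330:490],(800,300))
cv2.imwrite('pics/door_c.png',o)"
```

```text
stop True
set t 5.62 tcp [ 3.611e-01 -2.000e-04  7.500e-03] F [ 0.5  0.5 -0.1] w 0.262
stop False
atknob t 8.41 tcp [ 0.5816 -0.1186  0.1259] F [-0.6 -0.3  0.2] w 0.499
grip t 8.71 tcp [ 0.5821 -0.1197  0.1271] F [-3.3 -3.7  5.6] w 0.281
open t 10.98 tcp [ 0.5328 -0.1129  0.0208] F [-6.7 -5.4  2.4] w 0.289
```

View pics/door_c.png

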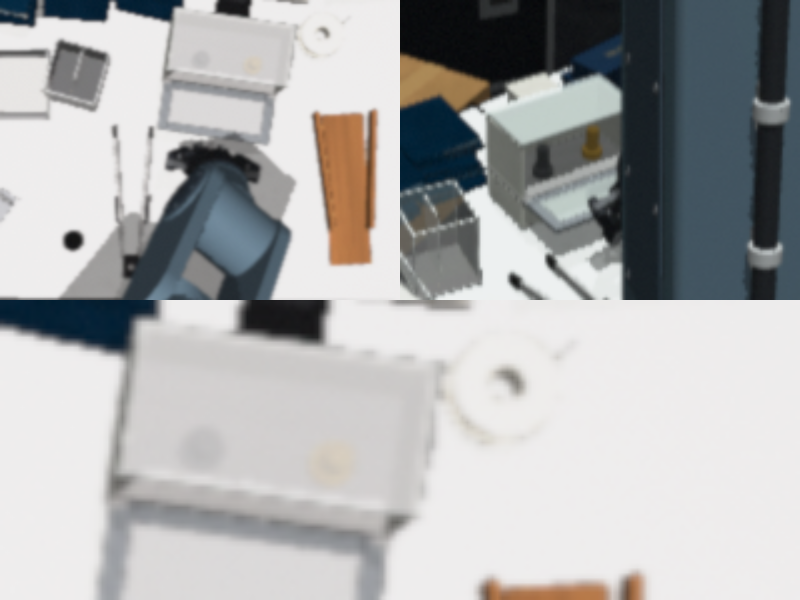

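The door is folded down level. In the scene crop both dies stand undisturbed, brass at about (347,207) in the full frame. The tongs lie flat at crop tips (114,128) and (151,128). Next I measure the tongs and the brass die from both views, then back off the knob.

Run:
```python
from h import *
set_gripper(.5)
p=np.array(read_tool_pos());a=np.array(read_tool_rot())[:,0]
move_linear(p-.09*a,feed=.25); st("off")
goto([.445,0,.14],rot(0,0,-1)); st("above plates")
s,_=grab_frame("scene");t,_=grab_frame("top")
cv2.imwrite("pics/s2.png",s);cv2.imwrite("pics/t2.png",t)
hs=cv2.cvtColor(s,cv2.COLOR_BGR2HSV)[190:225,335:365];mm=cv2.inRange(hs,(12,110,40),(38,255,255))
n,l,stt,ce=cv2.connectedComponentsWithStats(mm);i=1+np.argmax(stt[1:,4]);x,y,w,h,A=stt[i];print("brass scene",stt[i]+[335,190,0,0,0])
for nm,v,z in(("top",y+190,.09),("mid",y+190+h/2,.07),("low",y+190+h,.05)):
    q=ray("scene",x+335+w/2-.5,v-.5,z);d=q-C0;print(nm,q.round(4),"local",round(d@CX,4),round(d@CYv,4))
ht=cv2.cvtColor(t,cv2.COLOR_BGR2HSV)[180:205,385:408];print(ht[8:18,6:18,1])
mm=cv2.inRange(ht,(12,14,40),(38,255,255));v,u=np.nonzero(mm);print("brass top",len(u),u.mean()+385,v.mean()+180)
q=ray("top",u.mean()+385,v.mean()+180,.085);d=q-C0;print(q.round(4),"local",round(d@CX,4),round(d@CYv,4))
g=cv2.cvtColor(cv2.imread("pics/door.png"),cv2.COLOR_BGR2GRAY)
def dark(x0,y0,x1,y1,t,z,name):
    m=(g[y0:y1,x0:x1]<t).astype(np.uint8);v,u=np.nonzero(m);c=(u.mean()+x0,v.mean()+y0);print(name,len(u),np.round(c,1),ray("top",*c,z).round(4),u.min()+x0,u.max()+x0,v.min()+y0,v.max()+y0)
dark(320,216,332,235,70,.019,"tipL");dark(340,216,350,235,70,.019,"tipR");dark(330,284,338,300,60,.024,"tail")
```

```text
off t 11.91 tcp [ 0.5029 -0.1078  0.1063] F [-0.5  0.1 -0.3] w 0.504
above plates t 12.47 tcp [0.4449 0.0005 0.1385] F [ 0.4  0.  -0.6] w 0.501Traceback (most recent call last):
  File "<stdin>", line 9, in <module>
    return _wrapfunc(a, 'argmax', axis=axis, out=out, **kwds)
    return bound(*args, **kwds)
ValueError: attempt to get argmax of an empty sequence
```

Run:
```python
from h import *
s=cv2.imread("pics/doors.png");t=cv2.imread("pics/door.png")
hs=cv2.cvtColor(s,cv2.COLOR_BGR2HSV)[190:225,335:365];mm=cv2.inRange(hs,(12,110,40),(38,255,255))
n,l,stt,ce=cv2.connectedComponentsWithStats(mm);i=1+np.argmax(stt[1:,4]);x,y,w,h,A=stt[i];print("brass scene",stt[i]+[335,190,0,0,0])
ce=ce[i]+[335,190];print(ce)
for nm,c,z in(("cen",ce,.068),("low",(ce[0],y+190+h-1),.052)):
    q=ray("scene",*c,z);d=q-C0;print(nm,q.round(4),"local",round(d@CX,4),round(d@CYv,4))
ht=cv2.cvtColor(t,cv2.COLOR_BGR2HSV)[180:205,385:408]
mm=cv2.inRange(ht,(12,18,40),(38,255,255));v,u=np.nonzero(mm);print("brass top",len(u),u.mean()+385,v.mean()+180)
q=ray("top",u.mean()+385,v.mean()+180,.08);d=q-C0;print(q.round(4),"local",round(d@CX,4),round(d@CYv,4))
g=cv2.cvtColor(t,cv2.COLOR_BGR2GRAY)
def dark(x0,y0,x1,y1,t,z,name):
    m=(g[y0:y1,x0:x1]<t).astype(np.uint8);v,u=np.nonzero(m);c=(u.mean()+x0,v.mean()+y0);print(name,len(u),np.round(c,1),ray("top",*c,z).round(4),u.min()+x0,u.max()+x0,v.min()+y0,v.max()+y0)
dark(320,216,332,235,70,.019,"tipL");dark(340,216,350,235,70,.019,"tipR");dark(330,284,338,300,60,.024,"tail")
```

```text
brass scene [343 201   8  13  66]
[346.31818182 207.56060606]
cen [ 0.6491 -0.1687  0.068 ] local 0.0321 -0.0406
low [ 0.6437 -0.1647  0.052 ] local 0.0263 -0.0374
brass top 60 395.9 192.16666666666666
[ 0.6486 -0.1673  0.08  ] local 0.0314 -0.0393<stdin>:13: RuntimeWarning: Mean of empty slice.
  ret = ret.dtype.type(ret / rcount)
Traceback (most recent call last):
ValueError: zero-size array to reduction operation minimum which has no identity
```

Run:
```python
from h import *
g=cv2.cvtColor(cv2.imread("pics/door.png"),cv2.COLOR_BGR2GRAY)
def dark(x0,y0,x1,y1,t,z,name):
    m=(g[y0:y1,x0:x1]<t).astype(np.uint8);v,u=np.nonzero(m);print(name,len(u))
    if len(u): c=(u.mean()+x0,v.mean()+y0);print(np.round(c,1),ray("top",*c,z).round(4),u.min()+x0,u.max()+x0,v.min()+y0,v.max()+y0)
dark(320,216,333,230,110,.019,"tipL");dark(340,216,350,230,110,.019,"tipR");dark(330,284,341,300,80,.024,"tail");dark(322,258,334,273,90,.024,"plL");dark(340,256,350,270,90,.024,"plR")
cv2.imwrite("pics/tc.png",cv2.resize(g[215:302,300:370],None,fx=6,fy=6,interpolation=2))
```

```text
tipL 4
[327.  225.5] [0.5575 0.026  0.019 ] 327 327 224 227
tipR 4
[345.  225.5] [ 0.558  -0.0271  0.019 ] 345 345 224 227
tail 101
[336.2 293.3] [ 0.3591 -0.0025  0.024 ] 332 340 287 299
plL 0
plR 0
```

View pics/tc.png

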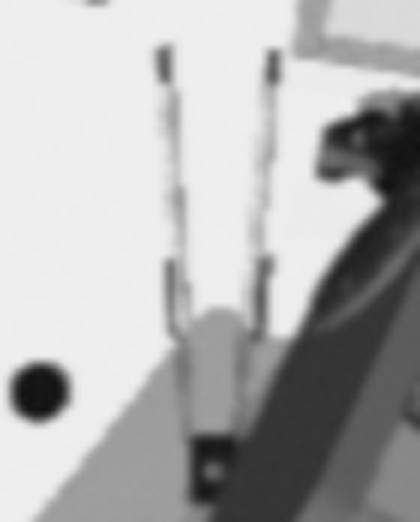

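Tip centre is (0.558, 0.000) and the tail is (0.359, -0.002), so the tongs' origin is near (0.444, -0.001) with yaw about 0. The crop's dark tips at (163,65) and (272,65) and plates at (172,295) and (262,295) agree. Next I regrip on the plates and move in front of the brass die.

Run:
```python
from h import *
R=rot(.005,0,-1);P0=np.array([.444,-.001,0])
set_gripper(.85)
move_linear(P0+[0,0,.06],R,feed=.25)
print(move_linear(P0+[0,0,.0005],feed=.1,f_stop=10)); st("down")
set_gripper(.49); st("grip")
move_linear(P0+[0,0,.085],feed=.12); st("lift")
q=cab(-.114-.055,-.0395,.085)
move_linear(q,rot(CY,0,-1),feed=.2)
q[2]=.064;move_linear(q,feed=.15); st("pre")
s,_=grab_frame("scene");p,_=grab_frame("top")
cv2.imwrite("pics/pre_t.png",p)
o=np.zeros((600,800,3),np.uint8);o[:]=cv2.resize(p[155:275,310:470],(800,600),interpolation=2)
o[350:600,0:300]=cv2.resize(s[170:270,290:410],(300,250))
cv2.imwrite("pics/pre_c.png",o)
```

```text
False
down t 14.18 tcp [ 0.4447 -0.0012  0.0012] F [ 0.3 -0.  -0.3] w 0.851
grip t 14.57 tcp [ 0.4452 -0.0013  0.0019] F [-2.  -0.4  9.2] w 0.493
lift t 15.43 tcp [ 0.4434 -0.0009  0.0844] F [-0.6 -0.2 -0.4] w 0.492
pre t 16.57 tcp [ 0.4489 -0.139   0.0632] F [-0.4  1.  -0.4] w 0.494
```

View pics/pre_c.png

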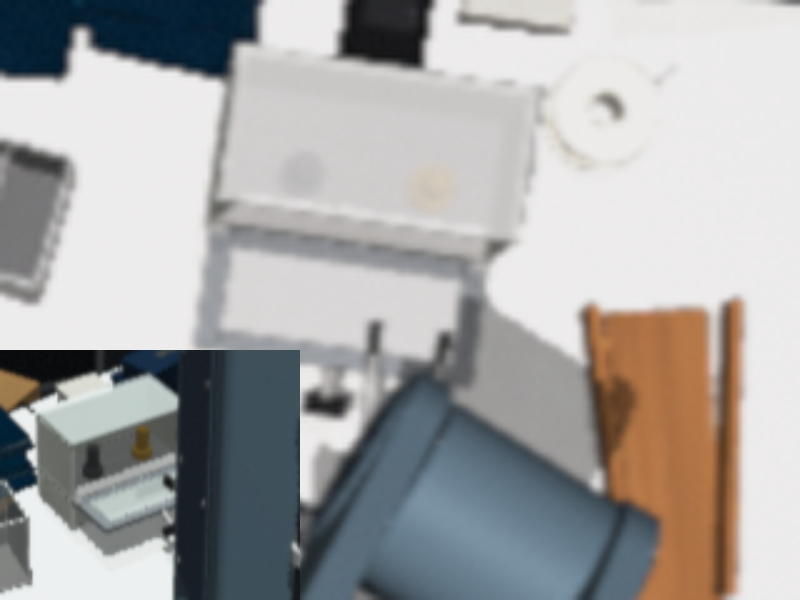

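The tongs are held by the plates with tips open at full-frame pixels (384.8,222) and (398.4,224.6), about 34 mm apart inside. The brass die is straight ahead. I'll check this numerically and then insert.

Run:
```python
from h import *
t=ray("top",391.6,223.3,.083);b=np.array([.6486,-.168,0])
L=lambda q:(round((q-C0)@CX,4),round((q-C0)@CYv,4))
tc=np.array(read_tool_pos());print("tip",t.round(4),L(t),"tcp",L(tc),"brass",L(b))
dy=L(b)[1]-L(t)[1]; print("dy",dy)
dy=float(np.clip(dy,-.004,.004))*.6
x=.031-.114
q=cab(x,L(tc)[1]+dy,.064);print(q)
q1=cab(-.165,L(tc)[1]+dy,.064);move_linear(q1,feed=.1)
print("stop",move_linear(q,feed=.12,f_stop=6)); st("in")
p,_=grab_frame("top");cv2.imwrite("pics/in.png",cv2.resize(p[165:235,350:430],(800,700))[:600])
for w in(.42,.40,.38): set_gripper(w); st(w)
p,_=grab_frame("top");cv2.imwrite("pics/in2.png",cv2.resize(p[165:235,350:430],(800,700))[:600])
o=np.hstack([cv2.imread("pics/in.png"),cv2.imread("pics/in2.png")]);cv2.imwrite("pics/in_c.png",cv2.resize(o,(800,300)))
```

```text
tip [ 0.5599 -0.1548  0.083 ] (np.float64(-0.0582), np.float64(-0.0388)) tcp (np.float64(-0.169), np.float64(-0.0388)) brass (np.float64(0.0315), np.float64(-0.04))
dy -0.0011999999999999997
[ 0.53516305 -0.15217336  0.064     ]
stop False
in t 17.76 tcp [ 0.5344 -0.1518  0.0636] F [ 0.6 -0.1 -0.9] w 0.491
0.42 t 18.04 tcp [ 0.5348 -0.1521  0.0641] F [ 0.2 -0.4 -0.7] w 0.427
0.4 t 18.26 tcp [ 0.5351 -0.1523  0.0641] F [-0.4 -1.3 -0.6] w 0.4
0.38 t 18.48 tcp [ 0.5352 -0.1522  0.064 ] F [ 0.6 -0.8 -0.4] w 0.386
```

View pics/in_c.png

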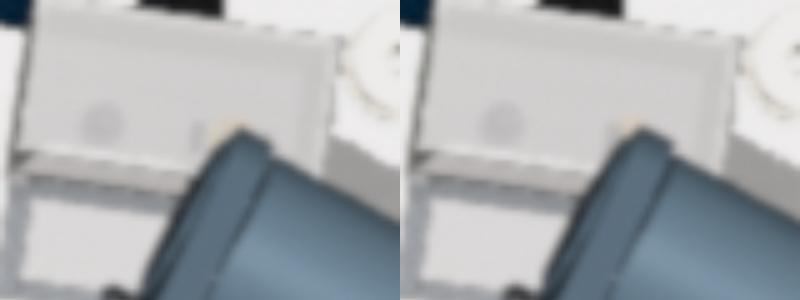

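The left tip closed in next to the brass die, from crop (195,135) to (612,135). I'll squeeze further and watch the width.

Run:
```python
from h import *
for w in(.36,.34): set_gripper(w); st(w)
q=np.array(read_tool_pos())
q1=q+[0,0,.012];print(move_linear(q1,feed=.06,f_stop=8)); st("up")
q2=q1-CX*.13; print(move_linear(q2,feed=.12,f_stop=8)); st("out")
s,_=grab_frame("scene");p,_=grab_frame("top")
o=np.zeros((600,800,3),np.uint8);o[:]=cv2.resize(p[155:275,310:470],(800,600),interpolation=2)
o[350:600,0:300]=cv2.resize(s[170:270,290:410],(300,250))
cv2.imwrite("pics/out_c.png",o)
```

```text
0.36 t 18.74 tcp [ 0.5352 -0.1522  0.064 ] F [-0.6 -1.3 -0.8] w 0.379
0.34 t 18.96 tcp [ 0.5352 -0.1522  0.064 ] F [-0.8  0.2  1.7] w 0.379
False
up t 19.31 tcp [ 0.5357 -0.1524  0.0767] F [ 0.1  0.  -1.8] w 0.377
False
out t 20.54 tcp [ 0.407  -0.1352  0.0763] F [-0.   0.5 -1.8] w 0.378
```

View pics/out_c.png

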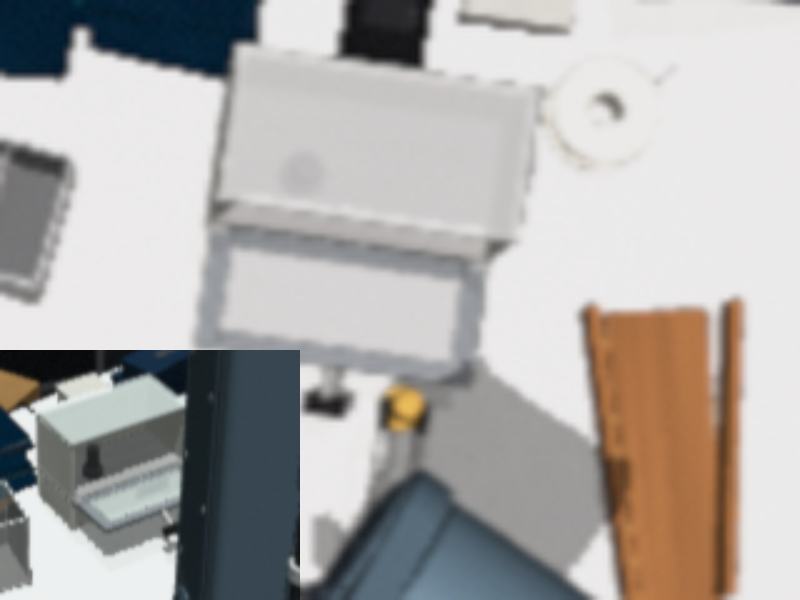

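The brass die is clamped between the tips at crop (405,410), upright and clear of the cabinet. The dark die has not moved. Next I carry the brass die over the mat and check the alignment.

```bash
cat >> h.py <<'E'
M=np.array([.4618,.3155,0])
E
python3 - <<'E'
from h import *
q=np.array(read_tool_pos());q[2]=.105;move_linear(q,feed=.15)
g=M-[.114,0,0]
move_linear([g[0],g[1],.105],rot(0,0,-1),feed=.22); st("over")
move_linear([g[0],g[1],.045],feed=.12); st("low")
sleep(.2)
p,_=grab_frame("top");s,_=grab_frame("scene")
for n,im in(("top",p),("scene",s)):
    h=cv2.cvtColor(im,cv2.COLOR_BGR2HSV);m=cv2.inRange(h,(18,130,90),(34,255,255))
    k,l,stt,ce=cv2.connectedComponentsWithStats(m)
    for i in range(1,k):
        if stt[i,4]>8 : print(n,stt[i],ce[i].round(1),ray(n,*ce[i],.070 if n=="top" else .055).round(4))
o=np.hstack([cv2.resize(p[210:290,190:270],(400,400),interpolation=2),cv2.resize(s[290:370,210:290],(400,400),interpolation=2)])
cv2.imwrite("pics/mat_c.png",o)
E
```

```text
over t 23.2 tcp [0.3479 0.3149 0.1049] F [ 0.8 -0.  -1.1] w 0.377
low t 23.85 tcp [0.3481 0.3155 0.0453] F [ 0.6  0.1 -0.4] w 0.375
top [222 251  10   9  55] [225.8 254.9] [0.467  0.3119 0.07  ]
scene [158 308  17  16 143] [166.4 315.7] [0.5896 0.4556 0.055 ]
scene [242 312   9  14  57] [245.7 317.8] [0.4654 0.3126 0.055 ]
```

View pics/mat_c.png

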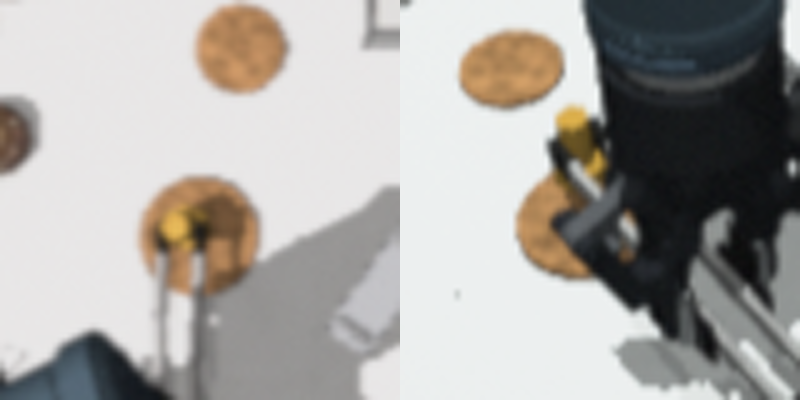

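Both views put the die about 5 mm forward and 3 mm right of the mat centre. I'll also check that it is upright, by comparing the direction of its axis in both images with a projected vertical.

Run:
```python
from h import *
def proj(n,P):
    c=calibration(n);q=np.linalg.inv(c["world_from_camera"])@np.append(P,1);return np.array([c["cx"]+c["fx"]*q[0]/-q[2],c["cy"]-c["fy"]*q[1]/-q[2]])
# predicted upright die: bottom z=.0453-.014
b=np.array([.4665,.3123,.0313])
for n,o in(("top",(190,210,0)),("scene",(210,290,400))):
    for z in(.040,.0055,0):
        c=proj(n,b+[0,0,z]);print(n,z,c.round(1),"crop",((c-o[:2])*5+[o[2],0]).round(0))
```

```text
top 0.04 [225.5 255. ] crop [178. 225.]
top 0.0055 [228.1 255.3] crop [191. 226.]
top 0 [228.5 255.3] crop [193. 226.]
scene 0.04 [244.9 312.8] crop [574. 114.]
scene 0.0055 [246.3 322.6] crop [582. 163.]
scene 0 [246.6 324.2] crop [583. 171.]
```

The visible foot agrees with an upright die, predicted at crop (191,226) and (582,163). I'll correct the position by (-5, +3) mm, lower gently and release.

Run:
```python
from h import *
x,y=.3481-.0048,.3155+.0033
move_linear([x,y,.028],feed=.06)
print(move_linear([x,y,.017],feed=.015,f_stop=2.5)); st("touch")
for w in(.41,.45,.485): set_gripper(w)
st("rel")
move_linear([x,y,.095],feed=.08); st("up")
p,_=grab_frame("top");s,_=grab_frame("scene")
for n,im,z in(("top",p,.045),("scene",s,.027)):
    h=cv2.cvtColor(im,cv2.COLOR_BGR2HSV);m=cv2.inRange(h,(18,130,90),(34,255,255))
    k,l,stt,ce=cv2.connectedComponentsWithStats(m)
    for i in range(1,k):
        if stt[i,4]>8 : print(n,stt[i],ce[i].round(1),ray(n,*ce[i],z).round(4))
o=np.hstack([cv2.resize(p[210:290,190:270],(400,400),interpolation=2),cv2.resize(s[290:370,210:290],(400,400),interpolation=2)])
cv2.imwrite("pics/mat2_c.png",o)
```

```text
True
touch t 25.19 tcp [0.3433 0.3187 0.0189] F [-0.7  1.   3.9] w 0.378
rel t 25.84 tcp [0.3425 0.3184 0.0185] F [-0.5 -0.2 -1. ] w 0.483
up t 26.95 tcp [0.3429 0.3185 0.0945] F [-0.7  0.3 -0.4] w 0.486
top [224 253   9   9  51] [228.2 256.5] [0.4627 0.3104 0.045 ]
scene [155 296   8   5  12] [158.7 298.1] [0.6867 0.4391 0.027 ]
scene [158 308  18  16 144] [166.6 315.8] [0.617  0.4491 0.027 ]
scene [241 328   8   9  35] [243.7 332.9] [0.4511 0.3303 0.027 ]
```

View pics/mat2_c.png

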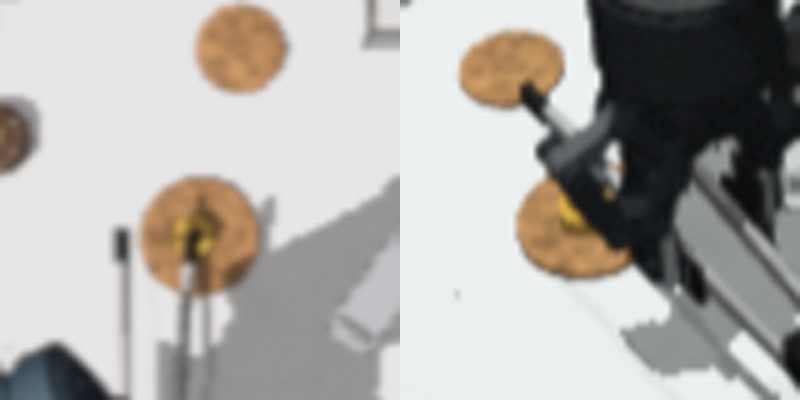

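The die stands on the mat at crop (193,233), with the tips lifted clear; only the raised right arm hides part of it. I'll lay the tongs where they lay before, then close the door by the knob.

Run:
```python
from h import *
move_linear([.40,.02,.095],feed=.25)
move_linear([.444,0,.05],feed=.2)
print(move_linear([.444,0,-.001],feed=.05,f_stop=4)); st("lay")
set_gripper(.7); st("rel")
move_linear([.444,0,.10],feed=.2)
R=rot(CY,.35,-1);a=R[:,0];k=knob(1.57)
goto(k-.08*a,R);set_gripper(.5)
print(move_linear(k+.010*a,feed=.12,f_stop=10)); st("atknob")
set_gripper(.1); st("grip")
for th in list(np.linspace(1.57,0,9)[1:])+[-.05]:
    if move_linear(knob(th)+.010*a,feed=.1,f_stop=30): print("force stop",th); break
st("shut")
set_gripper(.5); st("rel")
q=np.array(read_tool_pos());move_linear(q-.08*a,feed=.2)
goto([.25,-.45,.25],rot(-1.0,0,-1)); st("away")
p,_=grab_frame("top");s,_=grab_frame("scene");cv2.imwrite("pics/end_t.png",p);cv2.imwrite("pics/end_s.png",s)
o=np.vstack([np.hstack([cv2.resize(p[160:310,330:480],(400,300)),cv2.resize(p[205:295,205:325],(400,300))]),np.hstack([cv2.resize(s[160:250,270:390],(400,300)),cv2.resize(s[270:390,210:370],(400,300))])])
cv2.imwrite("pics/end_c.png",o)
g=cv2.cvtColor(p,cv2.COLOR_BGR2GRAY)
v,u=np.nonzero(g[195:225,372:392]<60)
if len(u): c=(u.mean()+372,v.mean()+195);q=ray("top",*c,.146);print("knob",c,(q-C0)@CX,(q-C0)@CYv)
for n,im,z in(("top",p,.044),("scene",s,.026)):
    h=cv2.cvtColor(im,cv2.COLOR_BGR2HSV);m=cv2.inRange(h,(18,130,90),(34,255,255))
    k,l,stt,ce=cv2.connectedComponentsWithStats(m)
    for i in range(1,k):
        if stt[i,4]>8 : print(n,stt[i],ce[i].round(1),ray(n,*ce[i],z).round(4))
```

```text
True
lay t 29.79 tcp [4.433e-01 1.000e-04 1.300e-03] F [ 0.7 -0.  -0.4] w 0.487
rel t 30.11 tcp [4.426e-01 3.000e-04 1.300e-03] F [ 0.1 -0.6 -0.1] w 0.701
False
atknob t 32.51 tcp [ 0.5331 -0.112   0.0211] F [0.3 0.3 0.1] w 0.499
grip t 32.8 tcp [ 0.5332 -0.113   0.0216] F [-1.6 -3.7 -0.4] w 0.281
shut t 35.78 tcp [ 0.6097 -0.1235  0.1344] F [-3.1 -6.6 -2.1] w 0.281
rel t 36.1 tcp [ 0.611  -0.1222  0.1356] F [ 0.1  0.1 -0.6] w 0.5
away t 38.36 tcp [ 0.2507 -0.4494  0.2497] F [-1.4  0.1  0.9] w 0.5
knob (np.float64(383.0), np.float64(206.43333333333334)) -0.023712407820815254 -0.0012637526096539507
top [223 253  10   9  66] [227.9 256.9] [0.4617 0.3112 0.044 ]
scene [155 296   9   5  13] [159.2 297.8] [0.688  0.4373 0.026 ]
scene [159 308  16  16 140] [166.4 315.8] [0.6181 0.4492 0.026 ]
scene [241 321  12  16 134] [246.2 329.4] [0.4574 0.3194 0.026 ]
```

View pics/end_c.png

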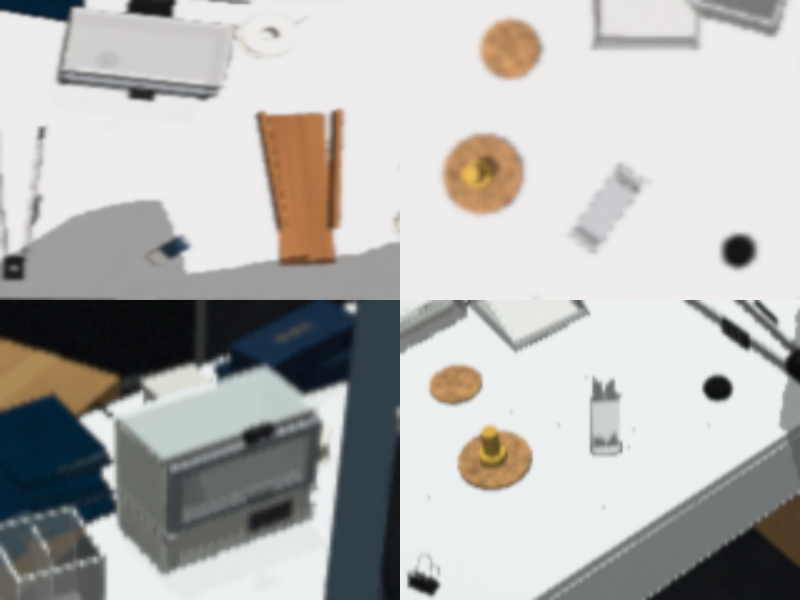

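The die stands upright on the mat within about 2–3 mm of centre, the tongs lie flat and the dark die is in place. The knob reads 3.7 mm further out than shut, so I'll push the door firmly with closed fingers to be sure.

Run:
```python
from h import *
R=rot(CY,0,-1)
set_gripper(0)
goto(cab(-.075,0,.17),R)
move_linear(cab(-.075,0,.136),feed=.15)
print("contact",move_linear(cab(-.015,0,.136),feed=.04,f_stop=15)); st("push")
t=np.array(read_tool_pos());print("local x",(t-C0)@CX)
move_linear(t-CX*.05,feed=.15);move_linear(t-CX*.05+[0,0,.08],feed=.2)
goto([.25,-.45,.25],rot(-1.0,0,-1)); st("away")
p,_=grab_frame("top");g=cv2.cvtColor(p,cv2.COLOR_BGR2GRAY)
v,u=np.nonzero(g[195:225,372:392]<60);c=(u.mean()+372,v.mean()+195);q=ray("top",*c,.146);print("knob",c,(q-C0)@CX)
d=cv2.absdiff(g,cv2.cvtColor(cv2.imread("pics/end_t.png"),cv2.COLOR_BGR2GRAY))[110:300,:520];v,u=np.nonzero(d>50);print("changed px",len(u),sorted(set(zip(u//10*10,v//10*10+110)))[:20])
```

```text
contact True
push t 41.94 tcp [ 0.584  -0.1187  0.1352] F [-2.5 -0.8  1.5] w -0.003
local x -0.03903635274257041
away t 44.6 tcp [ 0.2507 -0.4494  0.2497] F [ 0.2 -0.1  0.2] w -0.001
knob (np.float64(382.7741935483871), np.float64(204.67741935483872)) -0.019120948605187597
changed px 75 [(np.int64(350), np.int64(190)), (np.int64(360), np.int64(200)), (np.int64(370), np.int64(200)), (np.int64(380), np.int64(200)), (np.int64(380), np.int64(210)), (np.int64(390), np.int64(200)), (np.int64(400), np.int64(200)), (np.int64(490), np.int64(280)), (np.int64(490), np.int64(290)), (np.int64(500), np.int64(280))]
```

```bash
python3 -c "
from bench import *
close_job()"
```

```text
the job is handed in; nothing more can be done
```

The job is done and handed in at about 45 s of the 72 s. I took the tongs from the rest by their tail, laid them on the table and opened the door by its knob. Then I regripped the tongs by the plates, took the brass die out and set it on the middle-sized mat. After that I laid the tongs flat, clear of the mat, and shut the door.

**Last checks**
- **Die on the mat:** it stands upright about 2 mm from the mat centre when both cameras are averaged. The two single views disagree by about 9 mm, so this is only good to a few millimetres.
- **Door:** the knob pull left the door slightly ajar, about 4 mm at the knob. I pushed it with closed fingers until it stopped hard at 15 N, and the knob then read 19 mm in front of the cabinet front plane, where 20 mm is shut.
- **Everything else:** the dark die and the bystanders I could see in the crops looked unmoved. Comparing frames before and after the final push, the only other change was a small patch near (495,285), probably the arm or its shadow; I did not check it further.

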